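# Pop the seed drawer with the dowel

### The job

The drawer of the larger of the two wooden seed chests has no handle: take the thin dowel out of its flared stand and push its end down through the round hole in that chest's top, pressing the sprung latch until the drawer springs open. Press with the dowel, not with the fingers. Then stand the dowel back upright in the same stand, fully down, and leave the drawer open.

Things in the scene. Friction and masses are not known exactly. Their poses are not given: they have to be found in the camera images.
- dowel: Plain pale wooden dowel, 14 mm diameter, 130 mm long, about 18 g, standing in the stand (may lean up to 5 degrees). Origin at the centre of its foot, z along it to its top. Held 85 mm above its foot it clears the stand and has room above.
- stand: Fixed dark wooden stand of the dowel: base 64 mm across, neck 17 mm inside, from 45 mm up flaring to 40 mm inside, 48 mm outside at the rim, 62 mm above the sill. Origin on its axis at sill level, z up; the dowel's foot rests 6 mm above it. (A thick pointed dibber on a similar base is a bystander.)
- latch: Steel push pad in the larger chest, seen through the 34 mm round hole in its top. Origin: centre of the pad's upper face, on the hole's axis, z up, x to the chest's back; the hole's mouth, level with the chest's top, is 25 mm above it, 100 mm above the sill. It goes down 20 mm, 2 N rising to 7 N; 10 mm frees the drawer (15 mm is sure); springs back.
- drawer (a joint): Handleless drawer of the larger chest (fixed, 170 mm wide, 180 deep, 100 high, hole 140 mm behind its front; the 110 mm wide chest is a bystander). 0 m shut and latched, 0.07 m open; once freed a spring drives it out of the front, towards the robot, within a second and it stays open.

How it is judged:
By the outcome, as a careful person would: the job done as asked, in the order asked, and still so for the second after the job is handed in, with the robot touching nothing.
It also fails if it takes over 51 s, if anything falls off the work surface, if the arm or the gripper's body presses on something with over 40 N, if the wrist force passes 120 N, or if a joint passes its speed limit or range.

### The arm

A 6-joint arm with a two-finger parallel gripper is mounted at the origin on the work surface. World frame = base frame: x ahead of the robot, y to its left, z up, the work surface at z = 0. Lengths are in m, angles in rad, forces in N, time in s.
With the tool pointing down it reaches from about 0.225 to 0.875 m from the base axis. Payload 3.4 kg.
Tool frame: the origin (TCP) lies at the very end of the fingers, on their centre line; the grasp point (between the pads) lies 19 mm behind it; z points along the fingers, y is the line along which they close (so a half turn about z gives the same grasp; the last joint's range is limited). The gripper opens to 85 mm and grips with 20 to 120 N. Pads are 22 mm wide; open, the fingers measure 114 mm over their backs; the gripper's body (76 mm by 85 mm) begins 54 mm behind the grasp point. The pads swing forward as they close: fully open they stand 13 mm farther back than shut.
Start: joints at [-1.331, 0.276, 1.505, -0, 1.361, -0.121], TCP at [0.203, -0.538, 0.231] pointing down, gripper open.
Joint ranges: [-2.89, 2.89], [-0.75, 2.08], [0.22, 2.7], [-1.18, 4.32], [0.11, 2.71], [-2.7, 2.7]. Speed limits (rad/s): [2.57, 2.57, 3.14, 3.14, 3.14, 3.14].

### API

Orientations are given as a unit quaternion [w, x, y, z].
In Python, from rig import manip, eyes gives the robot as it stands.
- The arm moves only by the tool servo_tool, never from a script. Its argument "series" is text: rows parted by semicolons, each of 7 numbers parted by spaces: the shift along the tool's x, y, z in m, then the turn, a rotation vector about the tool's x, y, z in degrees, then the closure, from 0 (fully open) to 1 (shut). In form: dx dy dz ax ay az fingers; .... A call has 1 to 5 rows; each row is the pose to reach, as a shift and turn from the pose commanded when the call began, along the tool's axes at that moment; what a row does not reach only later rows make up. A row lasts 1/10 s, in which the tool goes at most 50 mm and 8.59 degrees, less where a joint would pass 70% of its speed; a pose out of reach is approached as far as the arm can. A call with a gripper value outside its range is refused whole. The fingers move at their own pace and stop on an object; "squeeze" is the grip in N (left out, the last holds). Time passes only in rows, so rows that repeat a pose let the fingers close. It gives the time, the measured TCP pose, the force, the opening and the grip force at its end, in the units of the state.
- manip.get_state(): the state, without advancing time (a new reading comes with each control period).
- eyes.get_image(name): name is "scene" or "side" or "wrist"; returns the picture (400x640x3 uint8, red, green, blue); there is no depth.
- eyes.camera_info(name): a dict with "fx", "fy", "cx", "cy" (pixels), "eye" and "orientation" of the camera in the world. Camera axes: x right, y down, z forward; pixel columns grow to the right and rows downward; lengths in m; the calibration is good to about 2 mm. The wrist camera is an equidistant fisheye: a pixel r from the principal point sees the ray r / f radians off the axis. A picture is of the moment at which its call begins: read the wrist's pose just before it. camera_info takes no time and is no camera call; for the wrist camera it gives the pose at the moment of the call.
- manip.sign_off(): hands the job in; it is judged then, once.
The state is a dict: "clock": time; "qpos": joint angles; "qd": joint speeds; "effort": joint torques, N m; "position": TCP position; "ee_rot": TCP orientation; "contact_force": force on the tool from outside, world axes, zero at the start; "moment": the same for the moment, N m; "width": finger opening in m; "gripper_force": force on a finger pad.
Only numpy, scipy, OpenCV 4.12 (cv2) and the standard library are available. Lean on these libraries where they do the work, as an engineer would, in place of code of your own. Each camera call takes 0.05 s, during which the arm holds its last target. There are 200 camera calls.

## Working session

There is one attempt and no reset: what is moved stays moved. The work goes in short steps, Python scripts to look and compute and a tool call to move; the robot and the scene stay as the last step left them, time stands still between calls to the robot, and variables do not carry over. Pictures are saved under pics/ and viewed, at most 10 in all, crops included, and the job is handed in when it is done.

Besides the shell and the picture viewer there is one more tool, called by a JSON object that holds its "op" and its "data". servo_tool: Moves the arm, as the interface text tells. Its arguments: {"type":"object","properties":{"series":{"type":"string"},"squeeze":{"type":"number"}},"required":["series"]}

```bash
mkdir -p pics; ls; python3 - <<'E'
from rig import manip, eyes
import cv2, numpy as np
print(manip.get_state())
for n in ("scene","side","wrist"):
    i=eyes.camera_info(n); print(n,i)
    im=eyes.get_image(n); cv2.imwrite(f"pics/{n}0.png",im[:,:,::-1])
E
```

```text
pics
{'clock': 0.0, 'qpos': array([-1.33102681e+00,  2.76590426e-01,  1.50617507e+00, -2.82313848e-05,
        1.36068705e+00, -1.20975581e-01]), 'qd': array([-0.00169146, -0.00131983,  0.00110269, -0.00274039,  0.00055565,
       -0.00025192]), 'effort': array([-1.94870256e-03, -4.16775692e+01, -2.45807683e+01, -3.41001714e-04,
        1.11053512e-02,  8.62497615e-06]), 'position': array([ 0.20282635, -0.53745487,  0.23042561]), 'ee_rot': array([-9.27486940e-04,  9.83775971e-01,  1.79398922e-01, -6.89816908e-05]), 'contact_force': array([-0.48013084,  0.8379081 ,  0.38532894]), 'moment': array([-0.06153255,  0.00925685,  0.03326315]), 'gripper_force': 0.0, 'width': 0.08557388604401651}
scene {'fx': 464.46954858033547, 'fy': 464.46954858033547, 'cx': 314.82235657876646, 'cy': 193.58813809220624, 'eye': array([ 1.16614121, -0.53991383,  0.88299423]), 'orientation': array([-0.34612548,  0.83598724,  0.39194686, -0.16643361])}
side {'fx': 506.88392347378857, 'fy': 506.88392347378857, 'cx': 314.2688517917637, 'cy': 201.94595419515133, 'eye': array([ 0.36738378, -0.85225158,  0.82806048]), 'orientation': array([-0.40880348,  0.9072433 , -0.09372069,  0.0317134 ])}
wrist {'fx': 309.70691628693146, 'fy': 309.70691628693146, 'cx': 319.31464443623696, 'cy': 192.52126773276768, 'eye': array([ 0.28091242, -0.50815959,  0.37310151]), 'orientation': array([ 0.13325071,  0.81144693, -0.56119983, -0.09408979])}
```

View pics/scene0.png

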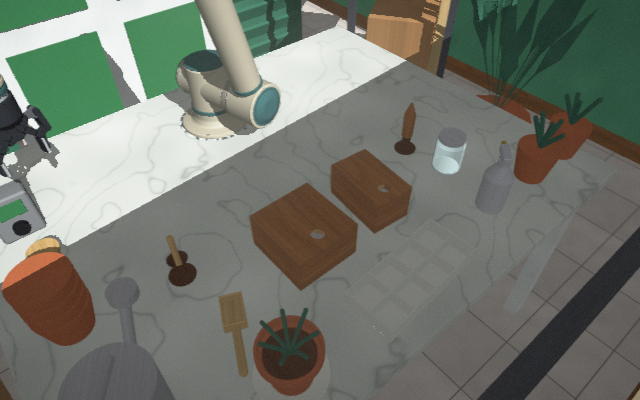

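View pics/side0.png

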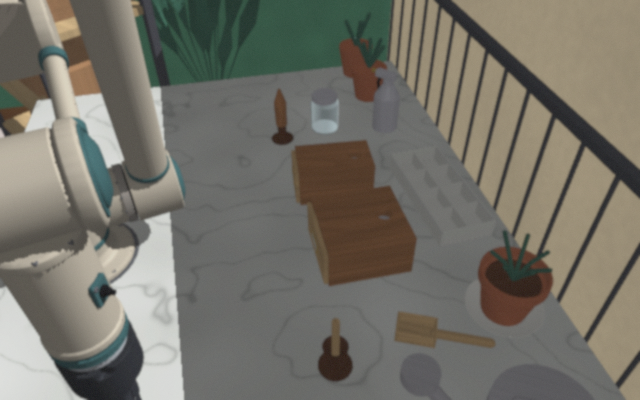

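Scene: dowel about (170,237)→(180,262), its stand about (182,272), and the large chest's hole about (317,234). Side: dowel top about (336,320), stand about (335,362), hole about (385,217). I'll enlarge crops for exact pixels.

```bash
cat > h.py <<'E'
from rig import manip, eyes
import cv2, numpy as np
from scipy.spatial.transform import Rotation as R
def rot(q): return R.from_quat(np.r_[q[1:],q[0]])
def ray(i,p,fish=False):
    d=np.array([(p[0]-i["cx"])/i["fx"],(p[1]-i["cy"])/i["fy"],1.])
    if fish:
        r=np.hypot(d[0],d[1]); d=np.r_[d[:2]/r*np.sin(r),np.cos(r)]
    return i["eye"],rot(i["orientation"]).apply(d/np.linalg.norm(d))
def plane(r,z): return r[0]+r[1]*(z-r[0][2])/r[1][2]
def proj(i,P,fish=False):
    d=rot(i["orientation"]).inv().apply(np.asarray(P)-i["eye"])
    if fish:
        n=np.hypot(d[0],d[1]); t=np.arctan2(n,d[2]); return i["cx"]+i["fx"]*t*d[0]/n, i["cy"]+i["fy"]*t*d[1]/n
    return i["cx"]+i["fx"]*d[0]/d[2], i["cy"]+i["fy"]*d[1]/d[2]
def cross(rs):
    A=sum(np.eye(3)-np.outer(d,d) for e,d in rs); b=sum((np.eye(3)-np.outer(d,d))@e for e,d in rs)
    X=np.linalg.solve(A,b); return X,[np.linalg.norm(np.cross(X-e,d)) for e,d in rs]
E
python3 - <<'E'
import cv2,numpy as np
s=cv2.imread("pics/scene0.png"); d=cv2.imread("pics/side0.png")
c=lambda im,x,y,w,h:cv2.resize(im[y:y+h,x:x+w],(400,300),interpolation=cv2.INTER_CUBIC)
a=np.vstack([np.hstack([c(s,140,225,80,60),c(d,295,315,80,60)]),np.hstack([c(s,280,205,80,60),c(d,345,187,80,60)])])
cv2.imwrite("pics/crops.png",a)
E
```

```text
(no output)
```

View pics/crops.png

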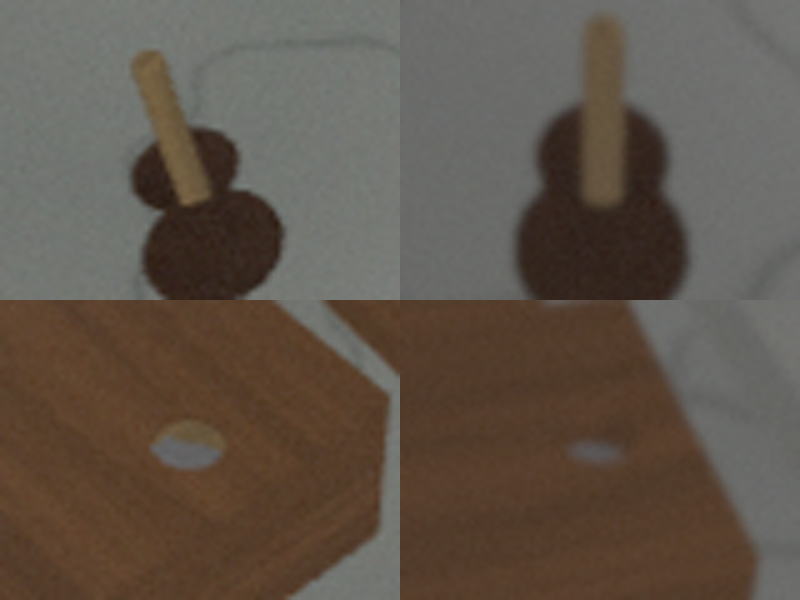

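View pics/wrist0.png

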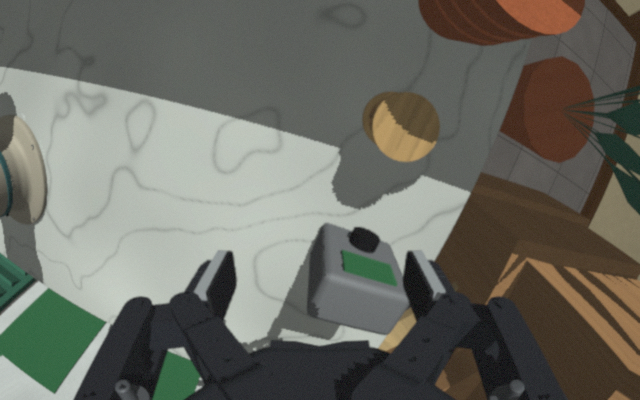

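The crops show the dowel top at scene (169.6,236.8) and side (335.8,319.5). The stand rim is at scene (177,258.6) and side (335.6,346), and the hole at scene (317.6,234) and side about (384,216.5). The wrist view shows none of these yet.

```bash
python3 - <<'E'
from h import *
s,d=eyes.camera_info("scene"),eyes.camera_info("side")
for n,a,b in (("top",(169.6,236.8),(335.8,319.5)),("rim",(177,258.6),(335.6,346)),("base",(182.5,273.5),(335.5,363)),("hole",(317.6,234),(384,216.5))):
    X,e=cross([ray(s,a),ray(d,b)]); print(n,X.round(4),np.round(e,4))
    for z in (.1,.06,.0,.136): print("  z",z,plane(ray(s,a),z).round(4)[:2],plane(ray(d,b),z).round(4)[:2])
# chest top corners by brown mask in scene
im=cv2.imread("pics/scene0.png"); hsv=cv2.cvtColor(im,cv2.COLOR_BGR2HSV)
m=cv2.inRange(hsv,(4,90,40),(16,255,160)); cs,_=cv2.findContours(m,0,2)
for c in cs:
    if cv2.contourArea(c)>1500: 
        p=cv2.approxPolyDP(c,4,True)[:,0]; print(cv2.contourArea(c),p.tolist())
        print([plane(ray(s,q),.1).round(3)[:2].tolist() for q in p])
st=manip.get_state(); T=rot(st["ee_rot"]); print(T.as_matrix().round(3))
E
```

```text
top [ 0.4855 -0.3776  0.1357] [0.002 0.002]
  z 0.1 [ 0.4546 -0.3717] [ 0.4911 -0.3508]
  z 0.06 [ 0.4183 -0.3631] [ 0.4979 -0.3232]
  z 0.0 [ 0.3637 -0.3502] [ 0.5081 -0.2819]
  z 0.136 [ 0.4873 -0.3794] [ 0.485  -0.3756]
rim [ 0.4854 -0.3785  0.0608] [0.0015 0.0015]
  z 0.1 [ 0.5189 -0.3875] [ 0.479  -0.4012]
  z 0.06 [ 0.4858 -0.3797] [ 0.4851 -0.3764]
  z 0.0 [ 0.4362 -0.368 ] [ 0.4943 -0.3392]
  z 0.136 [ 0.5487 -0.3945] [ 0.4735 -0.4235]
base [ 0.4859 -0.3781  0.0051] [0.0016 0.0016]
  z 0.1 [ 0.5604 -0.3968] [ 0.4719 -0.4312]
  z 0.06 [ 0.5295 -0.3895] [ 0.4776 -0.4081]
  z 0.0 [ 0.4831 -0.3786] [ 0.4862 -0.3734]
  z 0.136 [ 0.5883 -0.4034] [ 0.4667 -0.4521]
hole [ 0.6511 -0.113   0.0913] [0. 0.]
  z 0.1 [ 0.6568 -0.1177] [ 0.6478 -0.1216]
  z 0.06 [ 0.6308 -0.0962] [ 0.6632 -0.0815]
  z 0.0 [ 0.5917 -0.0638] [ 0.6863 -0.0213]
  z 0.136 [ 0.6802 -0.1371] [ 0.6339 -0.1578]
2701.5 [[306, 319], [297, 341], [320, 332], [299, 348], [310, 356], [306, 362], [291, 355], [280, 367], [282, 353], [257, 345], [260, 340], [280, 346], [263, 328], [254, 342], [259, 372], [284, 394], [303, 39
[... 1417 characters left out ...]
689], [0.761, 0.647], [0.781, 0.686], [0.8, 0.581], [0.807, 0.63], [0.821, 0.62], [0.811, 0.528], [0.797, 0.523], [0.764, 0.566], [0.751, 0.509], [0.819, 0.385], [0.843, 0.374], [0.878, 0.405], [0.86, 0.523], [0.878, 0.55], [0.862, 0.655], [1.0, 0.66], [0.966, 0.731], [0.808, 0.74], [0.806, 0.679], [0.762, 0.731], [0.615, 0.729], [0.625, 0.657], [0.601, 0.73], [0.618, 0.641]]
1672.0 [[378, 0], [372, 13], [423, 23], [420, 50], [405, 58], [426, 69], [440, 0], [434, 0], [438, 5]]
[[-0.147, 0.876], [-0.074, 0.769], [0.114, 0.854], [0.247, 0.686], [0.251, 0.605], [0.345, 0.604], [0.018, 1.068], [0.002, 1.05], [0.045, 1.024]]
[[ 0.936  0.353 -0.   ]
 [ 0.353 -0.936  0.001]
 [ 0.    -0.001 -1.   ]]
```

The two views agree within 2 mm: stand axis about (0.4855,-0.378), dowel top at 0.136 and rim at 0.061, which match the text. The hole is at about (0.655,-0.118), 0.14 behind the chest front at x = 0.515. Next I'll approach and square the tool to the world axes.

{"op": "servo_tool", "data": {"series": "0.043 -0.012 -0.02 0 0 5 0; 0.087 -0.024 -0.04 0 0 10 0; 0.13 -0.036 -0.04 0 0 15 0; 0.173 -0.048 -0.04 0 0 20 0; 0.217 -0.06 -0.04 0 0 20.7 0", "squeeze": 60}}

```text
clock: 0.65
position: [0.3859, -0.4041, 0.2713]
ee_rot: [0.0, 1.0, -0.001, 0.0]
contact_force: [0.1, -1.2, 0.5]
width: 0.0854
gripper_force: 0.0
```

{"op": "servo_tool", "data": {"series": "0.018 -0.014 0 0 0 0 0; 0.036 -0.027 0 0 0 0 0; 0.036 -0.027 0 0 0 0 0"}}

```text
clock: 0.95
position: [0.4228, -0.3763, 0.2709]
ee_rot: [-0.001, 1.0, 0.002, 0.0]
contact_force: [-0.1, 0.1, -0.5]
width: 0.0852
gripper_force: 0.0
```

```bash
python3 - <<'E'
from h import *
st=manip.get_state(); i=eyes.camera_info("wrist"); im=eyes.get_image("wrist"); cv2.imwrite("pics/w1.png",im[:,:,::-1])
np.savez("w1",**i)
print(st["clock"],st["position"],rot(st["ee_rot"]).as_matrix().round(4))
print(i["eye"],[np.round(proj(i,p,True)) for p in ((.4855,-.378,.136),(.4855,-.378,.062),(.655,-.118,.1))])
E
```

```text
0.95 [ 0.42275681 -0.37631115  0.27094102] [[ 1.0e+00  3.1e-03  6.0e-04]
 [ 3.1e-03 -1.0e+00  1.3e-03]
 [ 6.0e-04 -1.3e-03 -1.0e+00]]
[ 0.50600921 -0.37594055  0.41355561] [array([322., 114.]), array([322., 109.]), array([104., -11.])]
```

View pics/w1.png

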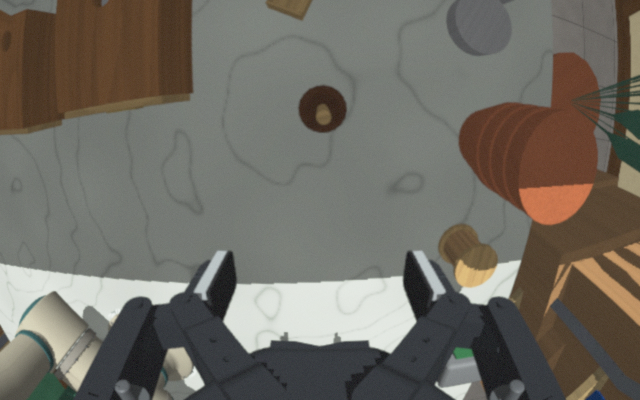

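The wrist view shows the stand at about (322,108) and the pale dowel top at about (323,116), both close to my projections. I'll move over it and take a second view to measure by masks.

{"op": "servo_tool", "data": {"series": "0.032 0.001 0.03 0 0 0 0; 0.063 0.002 0.06 0 0 0 0; 0.063 0.002 0.07 0 0 0 0; 0.063 0.002 0.07 0 0 0 0"}}

```text
clock: 1.4
position: [0.482, -0.38, 0.1988]
ee_rot: [-0.002, 1.0, -0.0, -0.002]
contact_force: [-0.3, -0.2, -0.6]
width: 0.0853
gripper_force: 0.0
```

```bash
cat >> h.py <<'E'
def blob(im,lo,hi,near,rad=60,amin=20):
    m=cv2.inRange(cv2.cvtColor(im,cv2.COLOR_RGB2HSV),lo,hi)
    n,l,s,c=cv2.connectedComponentsWithStats(m)
    k=[j for j in range(1,n) if s[j,4]>amin and np.hypot(*(c[j]-near))<rad]
    return m,l,s,c,k
E
python3 - <<'E'
from h import *
st=manip.get_state(); i2=eyes.camera_info("wrist"); im2=eyes.get_image("wrist"); cv2.imwrite("pics/w2.png",im2[:,:,::-1])
print(st["clock"],st["position"],rot(st["ee_rot"]).as_matrix().round(4).tolist())
np.savez("w2",**i2)
i1=dict(np.load("w1.npz")); im1=cv2.imread("pics/w1.png")[:,:,::-1].copy()
res=[]
for i,im in ((i1,im1),(i2,im2)):
    near=np.array(proj(i,(.4855,-.378,.09),True)); print("near",near.round())
    hsv=cv2.cvtColor(im,cv2.COLOR_RGB2HSV)
    y0,y1,x0,x1=[int(max(0,v)) for v in (near[1]-45,near[1]+45,near[0]-45,near[0]+45)]
    sub=hsv[y0:y1,x0:x1]
    pale=cv2.inRange(sub,(10,90,90),(25,255,255)); br=cv2.inRange(sub,(0,60,15),(25,255,255))
    out=[]
    for m in (pale,br):
        c=max(cv2.findContours(m,0,1)[0],key=cv2.contourArea); e=cv2.fitEllipse(cv2.convexHull(c))
        print(cv2.contourArea(c),np.array(e[0])+[x0,y0],e[1:], cv2.boundingRect(c)); 
    for r in range(0,90,6): pass
c=lambda im,x,y:cv2.resize(im[max(0,y-37):y+38,x-50:x+50],(400,300),interpolation=cv2.INTER_CUBIC)
n1=np.int32(proj(i1,(.4855,-.378,.09),True));n2=np.int32(proj(i2,(.4855,-.378,.09),True)); print(n1,n2)
cv2.imwrite("pics/c2.png",np.hstack([c(im1,*n1),c(im2,*n2)])[:,:,::-1])
E
```

```text
1.4 [ 0.48202602 -0.38002396  0.19876627] [[1.0, -0.0007, -0.0049], [-0.0007, -1.0, 0.0033], [-0.0049, -0.0033, -1.0]]
near [322. 111.]
202.5 [322.81808853 114.66389084] ((14.577698707580566, 19.528011322021484), 169.60301208496094) (39, 40, 15, 20)
1614.0 [322.07452393 108.60227203] ((45.70896911621094, 46.45095443725586), 88.421875) (22, 21, 47, 46)
near [318. 186.]
675.0 [318.90647507 191.74524307] ((18.608760833740234, 54.1556282043457), 0.3995211124420166) (37, 27, 18, 49)
2884.0 [318.50291443 173.72334671] ((54.10821533203125, 82.12247467041016), 2.2605292797088623) (19, 0, 55, 77)
[322 110] [318 185]
```

View pics/c2.png

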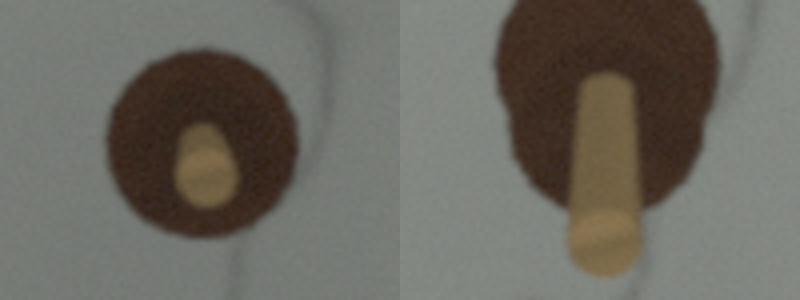

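Left crop (view 1): dowel top at about (323.4,117) and stand rim at about (322.2,108.6). Right crop (view 2): dowel top at about (319,208.5) and rim at about (319.8,177).

```bash
python3 - <<'E'
from h import *
i1,i2=[dict(np.load(f)) for f in ("w1.npz","w2.npz")]
for n,a,b,z in (("top",(323.3,117),(319,208.5),.136),("rim",(322.2,108.6),(319.7,177),.062)):
    r=[ray(i1,a,1),ray(i2,b,1)]; X,e=cross(r); print(n,X.round(4),np.round(e,4),plane(r[0],z).round(4),plane(r[1],z).round(4))
st=manip.get_state(); print(st["clock"],st["position"])
E
```

```text
top [ 0.4826 -0.3789  0.1348] [0.0001 0.0001] [ 0.4827 -0.3788  0.136 ] [ 0.4831 -0.379   0.136 ]
rim [ 0.4863 -0.3787  0.0666] [0.0005 0.0005] [ 0.486  -0.3783  0.062 ] [ 0.4849 -0.3792  0.062 ]
1.45 [ 0.4823496  -0.38065839  0.20053185]
```

{"op": "servo_tool", "data": {"series": "0 -0.001 0.043 0 0 0 0; 0 -0.001 0.086 0 0 0 0; 0 -0.001 0.12 0 0 0 0; 0 -0.001 0.129 0 0 0 0; 0 -0.001 0.129 0 0 0 0"}}

```text
clock: 1.95
position: [0.4829, -0.3798, 0.0726]
ee_rot: [-0.0, 1.0, -0.001, -0.0]
contact_force: [0.1, 0.3, 1.4]
width: 0.0857
gripper_force: 0.0
```

{"op": "servo_tool", "data": {"series": "0 0 0 0 0 0 1; 0 0 0 0 0 0 1; 0 0 0 0 0 0 1; 0 0 0 0 0 0 1; 0 0 0 0 0 0 1", "squeeze": 60}}

```text
clock: 2.45
position: [0.4841, -0.3795, 0.073]
ee_rot: [0.0, 1.0, -0.0, 0.0]
contact_force: [-0.9, 1.5, 15.0]
width: 0.0124
gripper_force: 55.2
```

{"op": "servo_tool", "data": {"series": "0 0 0 0 0 0 1; 0 0 0 0 0 0 1; 0 0 0 0 0 0 1; 0 0 0 0 0 0 1"}}

```text
clock: 2.85
position: [0.4842, -0.3795, 0.0731]
ee_rot: [0.0, 1.0, -0.0, 0.0]
contact_force: [0.2, 0.8, 5.4]
width: 0.0123
gripper_force: 58.4
```

Gripped: the width is 12–14 mm and the force 58 N. Now I'll lift and check how the dowel sits.

{"op": "servo_tool", "data": {"series": "0 0 -0.025 0 0 0 1; 0 0 -0.065 0 0 0 1; 0 0 -0.105 0 0 0 1; 0 0 -0.13 0 0 0 1; 0 0 -0.13 0 0 0 1"}}

```text
clock: 3.35
position: [0.4856, -0.381, 0.2064]
ee_rot: [0.003, 1.0, -0.0, 0.003]
contact_force: [0.8, -0.1, -0.1]
width: 0.0128
gripper_force: 59.0
```

```bash
python3 - <<'E'
from h import *
st=manip.get_state(); print(st["clock"],st["position"],st["contact_force"],st["width"])
c=lambda im,x,y,w,h:cv2.resize(im[y:y+h,x:x+w],(400,300),interpolation=cv2.INTER_CUBIC)
out=[]
P=st["position"]
for n in ("scene","side","wrist"):
    i=eyes.camera_info(n); im=eyes.get_image(n); cv2.imwrite(f"pics/{n}3.png",im[:,:,::-1]); np.savez(n+"3",**i)
    u=np.int32(proj(i,P+[0,0,-.03],n=="wrist")); x,y=max(0,u[0]-40),max(0,u[1]-30)
    if n=="wrist": x,y=max(0,u[0]-80),max(0,u[1]-60)
    w=(160,120) if n=="wrist" else (80,60)
    print(n,x,y,w, proj(i,P+[0,0,-.066],n=="wrist")); out.append(c(im,x,y,*w))
i=eyes.camera_info("scene"); 
out.append(c(cv2.imread("pics/wrist3.png")[:,:,::-1],0,0,400,300))
cv2.imwrite("pics/c3.png",np.vstack([np.hstack(out[:2]),np.hstack(out[2:])])[:,:,::-1])
E
```

```text
3.35 [ 0.4856355  -0.38102124  0.20642412] [ 0.82014215 -0.06911268 -0.05306333] 0.012802500146421102
scene 123 193 (80, 60) (np.float64(168.0443846851665), np.float64(235.33198701884828))
side 297 276 (80, 60) (np.float64(336.9851832935047), np.float64(320.56392331579934))
wrist 243 170 (160, 120) (np.float64(322.9032177777132), np.float64(208.2734196715383))
```

View pics/c3.png

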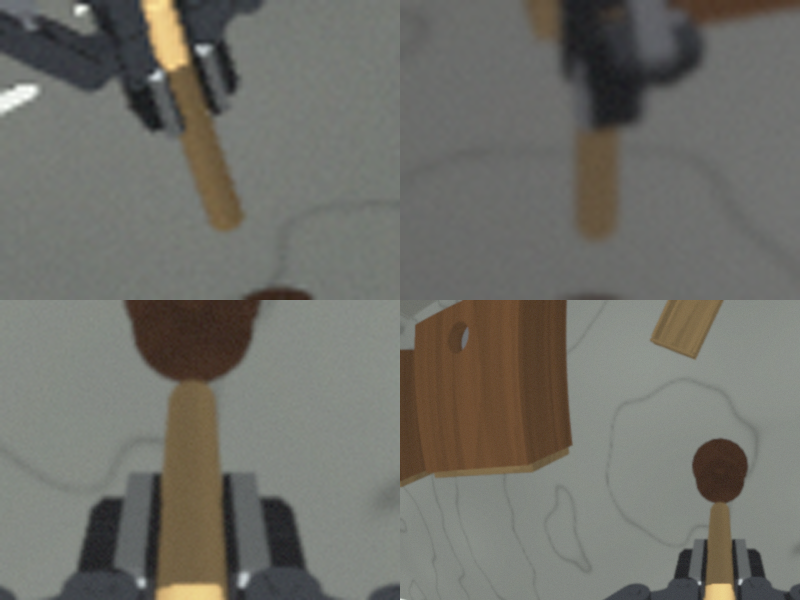

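The dowel is held and clear of the stand. Its foot is at scene about (168.2,236.8), side (336.2,322) and wrist (319.8,205.5). The chest's hole shows in the wrist view at about (59,37).

```bash
python3 - <<'E'
from h import *
I={n:dict(np.load(n+"3.npz")) for n in ("scene","side","wrist")}
rs=[ray(I["scene"],(168.2,236.8)),ray(I["side"],(336.2,322)),ray(I["wrist"],(319.8,205.5),1)]
print("foot",cross(rs)[0].round(4),cross(rs)[1],cross(rs[:2])[0].round(4),[plane(r,.136).round(4) for r in rs])
im=cv2.imread("pics/wrist3.png"); 
sub=im[10:65,30:90]; g=cv2.cvtColor(sub,cv2.COLOR_BGR2HSV)
m=cv2.inRange(g,(0,0,0),(180,70,255)); cs=cv2.findContours(m,0,1)[0]
for c in cs: 
  if cv2.contourArea(c)>15: print(cv2.boundingRect(c),cv2.contourArea(c))
h=ray(I["wrist"],(59,37),1); print("hole",plane(h,.1), plane(h,.075))
hs=[ray(I["scene"],(317.6,234)),h]; print(cross(hs)[0],cross(hs)[1])
E
```

```text
foot [ 0.4849 -0.38    0.1348] [np.float64(0.0015135633950769823), np.float64(0.0003610802548751609), np.float64(0.0013468396831399015)] [ 0.4847 -0.381   0.1358] [array([ 0.4854, -0.3817,  0.136 ]), array([ 0.4845, -0.3804,  0.136 ]), array([ 0.486 , -0.3788,  0.136 ])]
(31, 17, 8, 22) 85.5
(0, 0, 12, 7) 32.0
hole [ 0.64933101 -0.11636143  0.1       ] [ 0.65774945 -0.08951647  0.075     ]
[ 0.65158079 -0.11270631  0.0942437 ] [np.float64(0.0018648335390864736), np.float64(0.0018648335390864445)]
```

{"op": "servo_tool", "data": {"series": "0.02 -0.03 0 0 0 0 1; 0.04 -0.062 0 0 0 0 1; 0.06 -0.094 0 0 0 0 1; 0.08 -0.126 0 0 0 0 1; 0.1 -0.157 0 0 0 0 1"}}

```text
clock: 4.0
position: [0.5834, -0.2204, 0.1996]
ee_rot: [-0.001, 1.0, -0.0, -0.002]
contact_force: [0.5, -0.1, -0.4]
width: 0.0123
gripper_force: 59.0
```

{"op": "servo_tool", "data": {"series": "0.02 -0.032 0 0 0 0 1; 0.04 -0.064 0 0 0 0 1; 0.058 -0.09 0 0 0 0 1; 0.069 -0.106 0 0 0 0 1; 0.069 -0.106 0 0 0 0 1"}}

```text
clock: 4.5
position: [0.6534, -0.1141, 0.2001]
ee_rot: [-0.001, 1.0, 0.001, -0.001]
contact_force: [-0.5, 0.2, -0.5]
width: 0.0125
gripper_force: 59.0
```

{"op": "servo_tool", "data": {"series": "0 0 0 0 0 0 1; 0 0 0 0 0 0 1; 0 0 0 0 0 0 1"}}

```text
clock: 4.8
position: [0.6523, -0.1178, 0.2022]
ee_rot: [0.0, 1.0, -0.001, -0.0]
contact_force: [-0.4, 1.1, -0.8]
width: 0.0125
gripper_force: 59.0
```

```bash
python3 - <<'E'
from h import *
st=manip.get_state(); print(st["clock"],st["position"],rot(st["ee_rot"]).as_rotvec())
c=lambda im,x,y,w,h:cv2.resize(im[y:y+h,x:x+w],(400,300),interpolation=cv2.INTER_CUBIC)
i=eyes.camera_info("wrist"); im=eyes.get_image("wrist"); np.savez("wrist4",**i); cv2.imwrite("pics/wrist4.png",im[:,:,::-1])
s=eyes.get_image("scene"); d=eyes.get_image("side")
cv2.imwrite("pics/scene4.png",s[:,:,::-1]);cv2.imwrite("pics/side4.png",d[:,:,::-1])
cv2.imwrite("pics/c4.png",np.vstack([np.hstack([c(im,240,130,160,120),c(s,280,190,80,60)]),np.hstack([c(d,345,167,80,60),c(im,0,0,640,400)])])[:,:,::-1])
print(proj(i,(.653,-.117,.1),1))
E
```

```text
4.8 [ 0.65227274 -0.11776059  0.20224916] [ 3.14112827e+00 -3.43013965e-03 -7.41740831e-04]
(np.float64(319.16371717287126), np.float64(191.51198060832817))
```

View pics/c4.png

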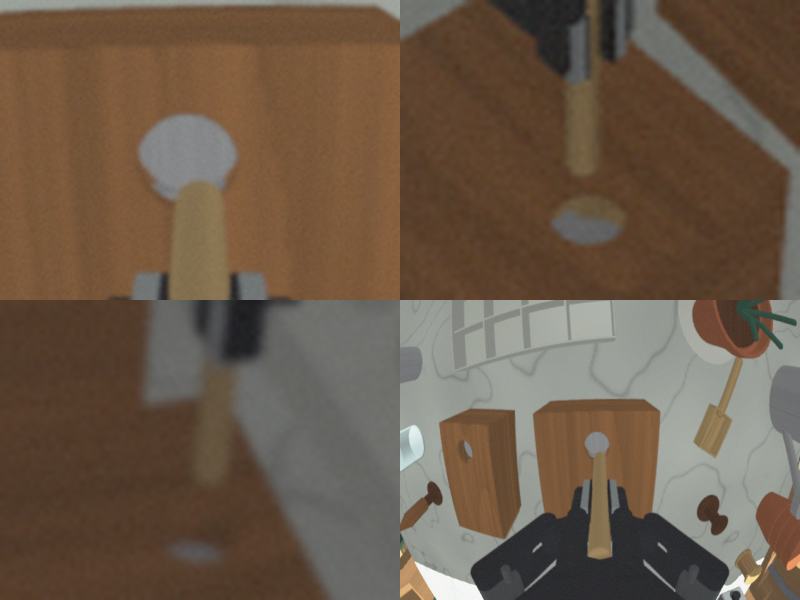

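Wrist: hole centre at about (315,193), foot at about (320,206). Scene: foot about (316.5,224), hole about (317.6,234). So the foot is over the hole but a few millimetres off; I'll compute the offset.

```bash
python3 - <<'E'
from h import *
i=dict(np.load("wrist4.npz")); s=eyes.camera_info("scene"); d=eyes.camera_info("side")
im=cv2.imread("pics/wrist4.png"); g=cv2.cvtColor(im[165:225,280:350],cv2.COLOR_BGR2HSV)
m=cv2.inRange(g,(0,0,80),(180,60,255)); c=max(cv2.findContours(m[:50],0,1)[0],key=cv2.contourArea); print(cv2.boundingRect(c),cv2.minEnclosingCircle(c))
for h in ((315,193),(315,192)): print("hole w",plane(ray(i,h,1),.1).round(4))
print("hole scene",plane(ray(s,(317.6,233.8)),.1).round(4))
X,e=cross([ray(i,(315,193),1),ray(s,(317.6,233.8))]); print("X hole",X,e)
f=(ray(i,(320,206),1),ray(s,(316.4,223.8)),ray(d,(345+42.2,167+34.8)))
X,e=cross(f); print("foot",X.round(4),np.round(e,4),[plane(r,.136).round(4) for r in f])
E
```

```text
(15, 11, 40, 34) ((34.5, 26.5), 19.557706832885742)
hole w [ 0.6517 -0.1135  0.1   ]
hole w [ 0.6526 -0.1135  0.1   ]
hole scene [ 0.6563 -0.1174  0.1   ]
X hole [ 0.64955748 -0.11289365  0.09111825] [np.float64(0.0009840261317135138), np.float64(0.000984026131713307)]
foot [ 0.6539 -0.1178  0.1344] [0.0004 0.0021 0.0018] [array([ 0.6541, -0.1177,  0.136 ]), array([ 0.6567, -0.1209,  0.136 ]), array([ 0.6533, -0.1171,  0.136 ])]
```

Both cameras agree that the foot is about 4 mm right of the hole (−y) and 1 mm too far ahead. I'll correct that, lower the dowel into the hole, then press slowly.

{"op": "servo_tool", "data": {"series": "-0.001 -0.004 0 0 0 0 1; -0.001 -0.004 0.015 0 0 0 1; -0.001 -0.004 0.03 0 0 0 1; -0.001 -0.004 0.045 0 0 0 1; -0.001 -0.004 0.055 0 0 0 1"}}

```text
clock: 5.45
position: [0.6514, -0.1121, 0.1463]
ee_rot: [-0.0, 1.0, -0.0, -0.001]
contact_force: [-1.0, -0.5, 0.8]
width: 0.0126
gripper_force: 59.0
```

{"op": "servo_tool", "data": {"series": "0 0 0.005 0 0 0 1; 0 0 0.01 0 0 0 1; 0 0 0.015 0 0 0 1; 0 0 0.015 0 0 0 1; 0 0 0.015 0 0 0 1"}}

```text
clock: 5.95
position: [0.6527, -0.1127, 0.1325]
ee_rot: [0.0, 1.0, -0.0, 0.001]
contact_force: [-0.5, -0.2, 0.1]
width: 0.0126
gripper_force: 59.3
```

```bash
python3 - <<'E'
from h import *
st=manip.get_state(); print(st["clock"],st["position"],st["contact_force"],st["moment"],st["width"])
E
```

```text
5.95 [ 0.65269819 -0.11266632  0.1324631 ] [-0.51587059 -0.2305468   0.13059558] [0.01392856 0.03195244 0.07953228] 0.01258779297550332
```

There's no contact force although the foot should already be pressing, so I'll look before going on.

```bash
python3 - <<'E'
from h import *
c=lambda im,x,y,w,h:cv2.resize(im[y:y+h,x:x+w],(400,300),interpolation=cv2.INTER_CUBIC)
im=eyes.get_image("wrist"); s=eyes.get_image("scene"); d=eyes.get_image("side")
st=manip.get_state(); print(st["clock"],st["position"],st["contact_force"])
cv2.imwrite("pics/c5.png",np.vstack([np.hstack([c(im,240,130,160,120),c(s,280,190,80,60)]),np.hstack([c(s,220,150,160,120),c(im,240,200,160,120)])])[:,:,::-1])
E
```

```text
6.1 [ 0.65250665 -0.11260743  0.13242602] [0.61536103 0.02786333 0.20956251]
```

View pics/c5.png

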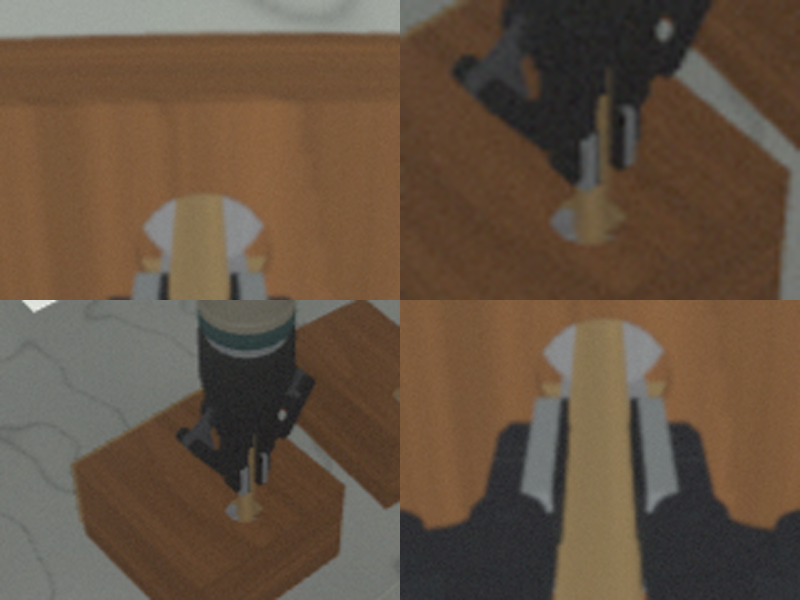

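The dowel is down inside the hole and centred, with steel visible on both sides of it. I'll press deeper in small steps and watch the force.

{"op": "servo_tool", "data": {"series": "0 0 0.002 0 0 0 1; 0 0 0.004 0 0 0 1; 0 0 0.004 0 0 0 1"}}

```text
clock: 6.4
position: [0.6526, -0.1126, 0.1288]
ee_rot: [0.0, 1.0, -0.0, 0.001]
contact_force: [0.3, -0.1, 5.0]
width: 0.0125
gripper_force: 59.4
```

{"op": "servo_tool", "data": {"series": "0 0 0.002 0 0 0 1; 0 0 0.004 0 0 0 1; 0 0 0.004 0 0 0 1"}}

```text
clock: 6.7
position: [0.6526, -0.1126, 0.1249]
ee_rot: [0.0, 1.0, -0.0, 0.001]
contact_force: [-0.6, 0.3, 6.2]
width: 0.0126
gripper_force: 59.4
```

```bash
python3 - <<'E'
from h import *
s=eyes.get_image("scene"); d=eyes.get_image("side"); st=manip.get_state(); print(st["clock"],st["position"],st["contact_force"])
d0=cv2.imread("pics/side0.png"); d4=cv2.imread("pics/side4.png")[:,:,::-1]; s0=cv2.imread("pics/scene0.png")[:,:,::-1]
cv2.imwrite("pics/side6.png",d[:,:,::-1])
# colour at where an open drawer (x .45-.51, z .02-.07) would be
i=eyes.camera_info("side"); j=eyes.camera_info("scene")
for x in (.46,.49):
  for y in (-.17,-.12,-.07):
    u=np.int32(proj(i,(x,y,.06))); v=np.int32(proj(j,(x,y,.06))); print((x,y),u,d4[u[1],u[0]],d[u[1],u[0]],v,s0[v[1],v[0]],s[v[1],v[0]])
E
```

```text
6.8 [ 0.65259021 -0.11259546  0.12509127] [-1.48109275 -0.95369781  6.22200526]
(0.46, -0.17) [300 260] [104 105 103] [100  92  82] [249 207] [113 116 111] [100  82  61]
(0.46, -0.12) [296 243] [101 102 100] [95 90 83] [266 198] [116 118 112] [90 72 53]
(0.46, -0.07) [292 226] [105 105 103] [100  83  62] [282 189] [114 117 112] [88 72 54]
(0.49, -0.17) [314 258] [104 105 102] [84 66 51] [256 214] [97 71 50] [91 65 44]
(0.49, -0.12) [310 240] [102  99  94] [82 66 50] [273 205] [93 67 47] [91 65 43]
(0.49, -0.07) [305 224] [103 105 104] [92 75 56] [289 195] [93 67 46] [91 64 45]
```

The force is 6 N and wood has appeared where the open drawer should be. I'll hold briefly, then withdraw straight up.

{"op": "servo_tool", "data": {"series": "0 0 0 0 0 0 1; 0 0 0 0 0 0 1; 0 0 0 0 0 0 1; 0 0 0 0 0 0 1; 0 0 0 0 0 0 1"}}

```text
clock: 7.3
position: [0.6526, -0.1126, 0.1252]
ee_rot: [0.0, 1.0, -0.0, 0.001]
contact_force: [-0.2, 0.3, 6.3]
width: 0.0125
gripper_force: 59.4
```

{"op": "servo_tool", "data": {"series": "0 0 -0.015 0 0 0 1; 0 0 -0.03 0 0 0 1; 0 0 -0.05 0 0 0 1; 0 0 -0.07 0 0 0 1; 0 0 -0.08 0 0 0 1"}}

```text
clock: 7.8
position: [0.6525, -0.1126, 0.2055]
ee_rot: [0.0, 1.0, -0.0, 0.001]
contact_force: [0.2, 0.4, -0.1]
width: 0.0126
gripper_force: 59.3
```

```bash
python3 - <<'E'
from h import *
s=eyes.get_image("scene"); st=manip.get_state(); print(st["clock"],st["position"],st["contact_force"])
s0=cv2.imread("pics/scene0.png")[:,:,::-1].astype(int); j=eyes.camera_info("scene")
cv2.imwrite("pics/scene7.png",s[:,:,::-1])
for x in np.arange(.42,.52,.01):
    v=np.int32(proj(j,(x,-.17,.08))); print(round(x,2),v,s0[v[1],v[0]],s[v[1],v[0]])
E
```

```text
7.85 [ 0.65306583 -0.11267171  0.2067224 ] [ 0.45779851 -0.03652517  1.45462608]
0.42 [239 193] [119 121 117] [116 119 114]
0.43 [241 195] [115 120 115] [108  95  70]
0.44 [244 197] [118 121 115] [111  95  70]
0.45 [246 199] [119 121 115] [103  89  63]
0.46 [248 202] [117 119 115] [106  90  66]
0.47 [251 204] [117 120 113] [95 75 57]
0.48 [253 206] [115 119 114] [92 72 54]
0.49 [255 209] [114 118 112] [113 112 106]
0.5 [258 211] [95 74 55] [94 76 57]
0.51 [260 213] [89 64 47] [93 68 47]
0.52 [263 216] [92 68 48] [90 63 44]
```

The drawer is out about 70 mm and stays there with the pad released. I'll retrace the path to over the stand.

{"op": "servo_tool", "data": {"series": "-0.02 0.032 0 0 0 0 1; -0.04 0.064 0 0 0 0 1; -0.06 0.096 0 0 0 0 1; -0.08 0.128 0 0 0 0 1; -0.1 0.16 0 0 0 0 1"}}

```text
clock: 8.35
position: [0.5505, -0.2731, 0.203]
ee_rot: [-0.0, 1.0, -0.0, -0.001]
contact_force: [0.0, 0.1, -0.1]
width: 0.0125
gripper_force: 59.2
```

{"op": "servo_tool", "data": {"series": "-0.02 0.032 0 0 0 0 1; -0.04 0.064 0 0 0 0 1; -0.058 0.092 0 0 0 0 1; -0.068 0.107 0 0 0 0 1; -0.068 0.107 0 0 0 0 1"}}

```text
clock: 8.85
position: [0.4825, -0.3808, 0.2033]
ee_rot: [-0.0, 1.0, -0.002, -0.001]
contact_force: [0.8, 1.0, -1.3]
width: 0.0126
gripper_force: 59.2
```

{"op": "servo_tool", "data": {"series": "0 0 0 0 0 0 1; 0 0 0 0 0 0 1; 0 0 0 0 0 0 1"}}

```text
clock: 9.15
position: [0.4847, -0.378, 0.2043]
ee_rot: [-0.0, 1.0, 0.001, 0.0]
contact_force: [-0.1, -0.0, -1.1]
width: 0.0124
gripper_force: 59.2
```

```bash
python3 - <<'E'
from h import *
print({k:manip.get_state()[k] for k in ("clock","position","contact_force","width")})
def foot(im,i,P,fish):
    # tan pixels near the expected foot: axis line through mask, lower end
    u=np.array(proj(i,P,fish)); x0,y0=np.int32(u-[18,40 if not fish else 12]); x1,y1=np.int32(u+[18,14 if not fish else 40])
    h=cv2.cvtColor(im[y0:y1,x0:x1],cv2.COLOR_RGB2HSV); m=cv2.inRange(h,(10,85,60),(28,255,255))
    n,l,s,c=cv2.connectedComponentsWithStats(m); k=1+np.argmax(s[1:,4]); ys,xs=np.nonzero(l==k)
    vx,vy,cx,cy=cv2.fitLine(np.c_[xs,ys].astype(np.float32),2,0,.01,.01).ravel(); 
    ye=(ys.max() if not fish else ys.min()); row=ye
    return np.round([x0+cx+(ye-cy)*vx/vy,y0+ye,vx/vy,len(xs)],2)
for n in ("scene","side","wrist"):
    i=eyes.camera_info(n); im=eyes.get_image(n); f=n=="wrist"; cv2.imwrite(f"pics/{n}8.png",im[:,:,::-1]); np.savez(n+"8",**i)
    old=cv2.imread(f"pics/{n}3.png")[:,:,::-1].copy(); io=dict(np.load(n+"3.npz"))
    P=np.array((.485,-.38,.136))
    print(n,"before",foot(old,io,P,f),"now",foot(im,i,P,f))
E
```

```text
{'clock': 9.15, 'position': array([ 0.48472832, -0.37795733,  0.20428891]), 'contact_force': array([-0.09671242, -0.01504894, -1.06932324]), 'width': 0.012435043992365034}
scene before [168.19 238.     0.31 266.  ] now [169.69 237.     0.32 267.  ]
side before [ 3.3575e+02  3.2200e+02 -1.0000e-02  1.0600e+02] now [ 3.3534e+02  3.2100e+02 -2.0000e-02  1.1400e+02]
wrist before [ 3.204e+02  1.940e+02 -3.000e-02  9.830e+02] now [ 3.2075e+02  1.9400e+02 -4.0000e-02  9.8700e+02]
```

The dowel sits in the grip as before (wrist foot (320.7,194) against (320.4,194)) and is back over the stand. I'll lower it in stages and watch the force.

{"op": "servo_tool", "data": {"series": "0 0 0.03 0 0 0 1; 0 0 0.06 0 0 0 1; 0 0 0.075 0 0 0 1; 0 0 0.085 0 0 0 1; 0 0 0.085 0 0 0 1"}}

```text
clock: 9.8
position: [0.4835, -0.3785, 0.118]
ee_rot: [-0.001, 1.0, -0.0, -0.001]
contact_force: [-0.1, 0.0, -0.0]
width: 0.0126
gripper_force: 59.2
```

{"op": "servo_tool", "data": {"series": "0 0 0.007 0 0 0 1; 0 0 0.014 0 0 0 1; 0 0 0.021 0 0 0 1; 0 0 0.028 0 0 0 1; 0 0 0.028 0 0 0 1"}}

```text
clock: 10.3
position: [0.4833, -0.3788, 0.0902]
ee_rot: [-0.001, 1.0, -0.0, -0.001]
contact_force: [0.3, 0.1, 0.2]
width: 0.0127
gripper_force: 59.2
```

{"op": "servo_tool", "data": {"series": "0 0 0.005 0 0 0 1; 0 0 0.01 0 0 0 1; 0 0 0.013 0 0 0 1; 0 0 0.013 0 0 0 1"}}

```text
clock: 10.7
position: [0.4835, -0.3791, 0.0777]
ee_rot: [-0.0, 1.0, -0.0, -0.0]
contact_force: [-0.0, 0.0, 0.2]
width: 0.0124
gripper_force: 59.2
```

{"op": "servo_tool", "data": {"series": "0 0 0.002 0 0 0 1; 0 0 0.004 0 0 0 1; 0 0 0.004 0 0 0 1; 0 0 0.004 0 0 0 1"}}

```text
clock: 11.1
position: [0.4839, -0.3793, 0.0743]
ee_rot: [0.0, 1.0, -0.0, 0.0]
contact_force: [0.0, 0.0, -0.8]
width: 0.0125
gripper_force: 59.2
```

{"op": "servo_tool", "data": {"series": "0 0 0.001 0 0 0 1; 0 0 0.002 0 0 0 1; 0 0 0.002 0 0 0 1"}}

```text
clock: 11.4
position: [0.4841, -0.3795, 0.0731]
ee_rot: [0.0, 1.0, -0.0, 0.0]
contact_force: [-1.1, -0.2, 4.2]
width: 0.0123
gripper_force: 59.6
```

The foot is seated: 4 N at the same height as when I gripped it. I'll release, then rise clear.

{"op": "servo_tool", "data": {"series": "0 0 0 0 0 0 0.6; 0 0 0 0 0 0 0.6; 0 0 0 0 0 0 0.2; 0 0 0 0 0 0 0; 0 0 0 0 0 0 0"}}

```text
clock: 11.9
position: [0.4838, -0.3793, 0.0722]
ee_rot: [-0.0, 1.0, -0.0, -0.0]
contact_force: [0.1, 0.1, -0.9]
width: 0.0761
gripper_force: 0.0
```

{"op": "servo_tool", "data": {"series": "0 0 0 0 0 0 0; 0 0 0 0 0 0 0; 0 0 -0.02 0 0 0 0; 0 0 -0.05 0 0 0 0; 0 0 -0.09 0 0 0 0"}}

```text
clock: 12.4
position: [0.4828, -0.3784, 0.1614]
ee_rot: [-0.002, 1.0, -0.0, -0.002]
contact_force: [0.8, -0.3, 0.5]
width: 0.0852
gripper_force: 0.0
```

{"op": "servo_tool", "data": {"series": "-0.04 0 -0.03 0 0 0 0; -0.08 0 -0.05 0 0 0 0; -0.11 0 -0.06 0 0 0 0; -0.11 0 -0.06 0 0 0 0"}}

```text
clock: 12.8
position: [0.3711, -0.3795, 0.2246]
ee_rot: [0.001, 1.0, -0.001, 0.0]
contact_force: [0.8, 0.6, -0.2]
width: 0.0856
gripper_force: 0.0
```

```bash
python3 - <<'E'
from h import *
st=manip.get_state(); print(st["clock"],st["position"],st["contact_force"])
w=eyes.get_image("wrist"); s=eyes.get_image("scene"); d=eyes.get_image("side")
c=lambda im,x,y,w,h:cv2.resize(im[y:y+h,x:x+w],(400,300),interpolation=cv2.INTER_CUBIC)
cv2.imwrite("pics/c9.png",np.vstack([np.hstack([c(s,140,225,80,60),c(d,295,315,80,60)]),np.hstack([c(s,130,150,240,180),c(d,220,150,240,180)])])[:,:,::-1])
E
```

```text
12.8 [ 0.37114445 -0.37951863  0.22458238] [ 0.79615752  0.61831007 -0.20918299]
```

View pics/c9.png

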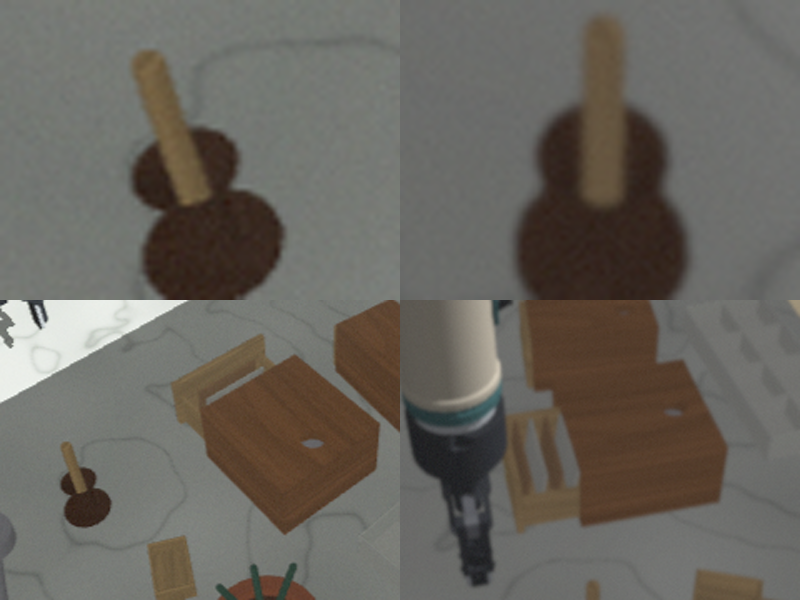

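The dowel stands exactly as at the start (top at scene (169.6,236.8), side (335.8,319.5)), the drawer is open, and the gripper is clear. I'm handing the job in.

```bash
python3 -c "
from rig import manip; print(manip.sign_off())"
```

```text
the job is handed in; nothing more can be done
None
```

The dowel pressed the latch, the larger chest's drawer is open, the dowel is back upright and fully down in its stand, and the job was handed in at about 13 s of the 51 s limit.

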